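# Seat the bat insert on the potter's wheel

### The job

Get the potter's wheel ready for throwing: with the fingertips, nudge the loose wooden insert disc across the blue bat until it drops into the round recess in the middle and lies flat and flush there. Take the hand off, then press the insert down with a fingertip to make sure it is home, and finish clear of everything. Do not lift or carry the insert, and leave the water pot, the slip bottle and the wooden rib in the tool tray alone.

Things in the scene. Friction and masses are not known exactly. Their poses are not given: they have to be found in the camera images.
- insert: the insert: a loose plain round disc of pale wood fibreboard, 100 mm across and 8 mm thick, about 50 g. It starts lying flat on the bat's face, off to one side, overhanging part of the recess. Origin at the centre of its underside, z up through its thickness.
- recess (a point): centre of the floor of the round recess in the middle of the bat; z up. The recess is 104 mm across, 8 mm deep, with a flat dark rubber-lined floor and a square rim: the seated insert is flush with the bat's face, its origin within 2 mm of this point. A disc slid there stays level until its centre is about 15 mm away, then its leading edge dips; pushed on, the trailing edge clears the rim and it falls flat.
- bat: flat round blue plastic bat, 264 mm across, 16 mm thick, level, its face 180 mm above the bench; the recess is concentric with it. Origin at the centre of its underside, 16 mm below its face. Pinned to the wheel head, it can only turn about its vertical axis, against a drag of 0.3 N m. Steel pin heads flush in its face near the edge.
- wheel: bench-top potter's wheel, fixed: a grey case 340 mm (x) by 500 mm (y), 110 mm high. Origin on the bench below the bat's centre; the case reaches from -170 to +330 mm along its y. Its deck is 70 mm below the bat's face; the part beyond y = 175 mm is the tool tray, rim 10 mm high.
- water_pot: open blue-glazed water pot, 90 mm across, 75 mm high, standing loose in the tool tray on the deck, its rim 5 mm above the bat's face. Origin at the centre of its underside. To be left alone.
- slip_bottle: white bottle with a red cap, 48 mm across, 95 mm high, standing loose in the tool tray, its cap 25 mm above the bat's face. Origin at the centre of its underside. To be left alone.
- rib: dark wooden potter's rib, a flat bar 85 by 44 by 8 mm lying loose in the tool tray, well below the bat's face. Origin at the centre of its underside. To be left alone.
Things that resemble listed ones, but are neither listed nor needed, are in the scene too. Of the things shaped like the insert, the wood one is meant.

How it is judged (in metres and radians):
On the way, in this order (a step that is already met when the one before it is completed fails the run):
1. the insert has been nudged into its recess, lies flat on the recess floor, and the hand is off it (horizontal distance between insert and recess below 0.004 m and z of insert in the frame of recess below 0.002 m and angle between insert's own z axis and vertical below 0.04 rad and contact force between the fingers and insert below 0.5 N), for 0.1 s.
2. a fingertip presses down on the seated insert with more than 3 N (z of insert in the frame of recess below 0.002 m and contact force between the fingers and insert above 3 N), for 0.1 s.
At the end, for the whole second after the job is handed in: The insert lies at rest in the recess: within 4 mm of its centre, its underside within 2 mm of the recess floor, level within 0.04 rad; the pot, bottle and rib are within 15 mm of where they stood (horizontal distance between insert and recess below 0.004 m and z of insert in the frame of recess between -0.002 and 0.002 m and angle between insert's own z axis and vertical below 0.04 rad and linear speed of insert below 0.02 m/s and distance of each of water_pot, slip_bottle, rib from where it was at the start of the episode below 0.015 m); the robot touches nothing.
It fails at once if the insert is lifted: its underside's centre rises more than 12 mm above the bat's face (z of insert in the frame of recess above 0.02 m).
It fails at once if the insert is stood up or turned over (tilted more than 0.5 rad) (angle between insert's own z axis and vertical above 0.5 rad).
It fails at once if the water pot is moved more than 15 mm or tipped (distance of water_pot from where it was at the start of the episode above 0.015 m or angle between water_pot's own z axis and vertical above 0.3 rad).
It fails at once if the slip bottle is moved more than 15 mm or tipped (distance of slip_bottle from where it was at the start of the episode above 0.015 m or angle between slip_bottle's own z axis and vertical above 0.3 rad).
It fails at once if the rib is moved more than 15 mm or lifted (distance of rib from where it was at the start of the episode above 0.015 m).
It also fails if it takes over 43 s, if anything falls off the work surface, if the arm or the gripper's body presses on something with over 40 N, if the wrist force passes 120 N, or if a joint passes its speed limit or range.

### The arm

A 6-joint arm with a two-finger parallel gripper is mounted at the origin on the work surface. World frame = base frame: x ahead of the robot, y to its left, z up, the work surface at z = 0. Lengths are in mm, angles in rad, forces in N, time in s.
With the tool pointing down it reaches from about 425 to 950 mm from the base axis. Payload 3.5 kg.
Tool frame: the origin (TCP) lies at the centre of the arm's flange, where the gripper is bolted on; the fingertips stand 173 mm ahead of it and the grasp point (between the pads) lies 155 mm ahead of it; z points along the fingers, y is the line along which they close (so a half turn about z gives the same grasp; the last joint's range is limited). The gripper opens to 85 mm and grips with 20 to 120 N. Pads are 22 mm wide; open, the fingers measure 114 mm over their backs; the gripper's body (76 mm by 85 mm) begins 54 mm behind the grasp point. The pads swing forward as they close: fully open they stand 13 mm farther back than shut.
Start: joints at [-1.312, 0.286, 1.577, -0, 1.279, -0.15], TCP at [268.34, -619.356, 404.725] pointing down, gripper open.
Joint ranges: [-2.77, 2.77], [-0.9, 2.22], [0.21, 2.48], [-1.53, 4.67], [0.24, 2.81], [-2.84, 2.84]. Speed limits (rad/s): [2.79, 2.79, 3.14, 3.14, 3.14, 3.14].

### API

Orientations are given as [roll, pitch, yaw] about the fixed x, y, z axes, in that order (R = Rz(yaw) Ry(pitch) Rx(roll)).
In Python, from bench import get_state, eyes, r gives the robot as it stands. The module is installed in compiled form; this text tells all that it offers.
- The arm moves only by the tool arm_command, never from a script. Its argument "rows" is one flat list of numbers, 5 for each row, row after row: the shift along the tool's x, y, z in m, then the turn about the tool's z in degrees, then the finger opening in m, from 0 to 0.0854. A call has 1 to 5 rows; each row shifts and turns the commanded pose from where the row before left it, along the tool's axes as they then stand; what a row does not reach is not made up. A row lasts 1/10 s, in which the tool goes at most 50 mm and 8.59 degrees, less where a joint would pass 70% of its speed; a pose out of reach is approached as far as the arm can. A call with a gripper value outside its range is refused whole. The fingers move at their own pace and stop on an object; "grip_force" is the grip in N (left out, the last holds). Time passes only in rows, so rows that do not move let the fingers close. It gives the time, the measured TCP pose, the force, the opening and the grip force at its end, in the units of the state.
- get_state(): the state, without advancing time (a new reading comes with each control period).
- eyes.capture(name): name is "scene" or "top" or "wrist"; returns a dict with "image" (480x640x3 uint8, blue, green, red), "fx", "fy", "cx", "cy" (pixels), "R" (3x3) and "t" (3): a world point X has camera coordinates R X + t. Camera axes: x right, y down, z forward; pixel columns grow to the right and rows downward; lengths in mm; the calibration is good to about 2 mm. A picture is of the moment at which its call begins. There is no depth.
- r.close_job(): hands the job in; it is judged then, once.
The state is a dict: "time": time; "qpos": joint angles; "joint_velocities": joint speeds; "joint_torque": joint torques, N m; "ee_pos": TCP position; "eef_rot": TCP orientation; "wrist_force": force on the tool from outside, world axes, zero at the start; "wrist_torque": the same for the moment, N m; "opening": finger opening in mm; "grip_force": force on a finger pad.
Only numpy, scipy, OpenCV 4.12 (cv2) and the standard library are available. Lean on these libraries where they do the work, as an engineer would, in place of code of your own. Each camera call takes 0.05 s, during which the arm holds its last target. There are 200 camera calls.

## Working session

There is one attempt and no reset: what is moved stays moved. The work goes in short steps, Python scripts to look and compute and a tool call to move; the robot and the scene stay as the last step left them, time stands still between calls to the robot, and variables do not carry over. Pictures are saved under pics/ and viewed, at most 10 in all, crops included, and the job is handed in when it is done.

Besides the shell and the picture viewer there is one more tool, called after "Request:" as name(argument=value, ...), one argument or row to a line, values as JSON. arm_command: Moves the arm, as the interface text tells. Its arguments: {"type":"object","properties":{"rows":{"type":"array"},"grip_force":{"type":"number"}},"required":["rows"]}

```bash
mkdir -p pics
cat > h.py <<'E'
import numpy as np, cv2
from bench import get_state, eyes, r
def snap(n,f):
    c=eyes.capture(n); cv2.imwrite(f'pics/{f}.png',c['image']); np.savez(f'pics/{f}.npz',**c); return c
def load(f): return dict(np.load(f'pics/{f}.npz'))
def px2w(c,u,v,z):
    R,t=c['R'],c['t']; o=-R.T@t
    d=R.T@np.array([(u-c['cx'])/c['fx'],(v-c['cy'])/c['fy'],1.]); return o+d*(z-o[2])/d[2]
def w2px(c,X):
    p=c['R']@np.asarray(X,float)+c['t']; return c['fx']*p[0]/p[2]+c['cx'],c['fy']*p[1]/p[2]+c['cy']
E
python3 - <<'E'
from h import *
snap('top','top0'); snap('scene','scene0')
s=get_state(); print({k:np.round(v,3) for k,v in s.items()})
E
```

```text
{'time': np.float64(0.1), 'qpos': array([-1.312,  0.287,  1.578, -0.   ,  1.279, -0.15 ]), 'joint_velocities': array([-0.001, -0.001, -0.003, -0.   ,  0.001, -0.001]), 'joint_torque': array([ 0.000e+00, -4.073e+01, -2.937e+01, -0.000e+00,  3.000e-03,
        0.000e+00]), 'ee_pos': array([ 268.299, -619.152,  403.472]), 'eef_rot': array([-3.139, -0.   ,  0.409]), 'wrist_force': array([-0.497, -0.607,  0.28 ]), 'wrist_torque': array([ 0.03 , -0.042, -0.026]), 'grip_force': np.float64(0.0), 'opening': np.float64(85.4)}
```

View pics/top0.png

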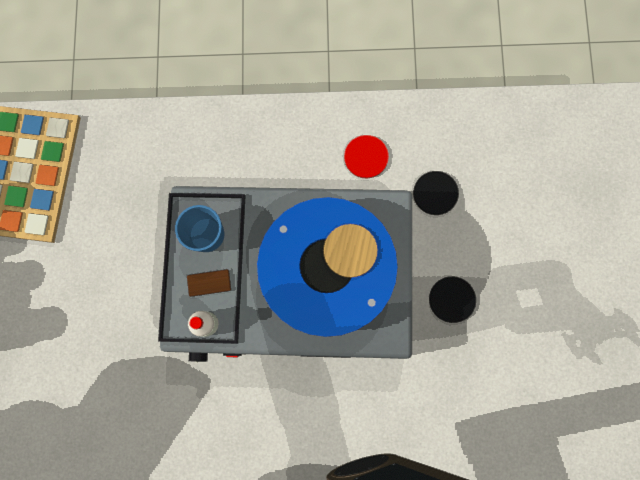

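View pics/scene0.png

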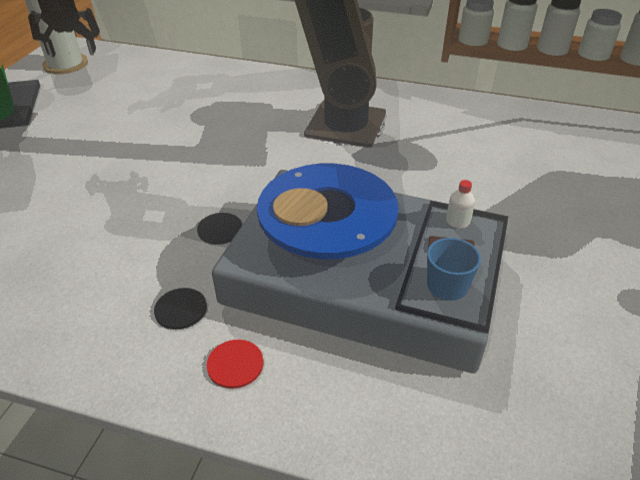

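Top view: the disc-shaped things are wood (350,250) on the bat, red (366,157), black (436,193) and black (452,299) on the bench. The wood one is the insert: it is pale wood, lies on the bat and overhangs the recess (dark, about 326,266). The pot (199,229), rib (208,283) and bottle (200,323) are in the tray to the left. Next I'll measure and crop to confirm.

Run:
```python
from h import *
c=load('top0'); im=c['image']; hsv=cv2.cvtColor(im,cv2.COLOR_BGR2HSV)
def fit(mask,z,name,hull=True):
    mask=cv2.morphologyEx(mask,cv2.MORPH_OPEN,np.ones((3,3)))
    k=max(cv2.findContours(mask,0,1)[0],key=cv2.contourArea)
    P=np.array([px2w(c,u,v,z)[:2] for u,v in cv2.convexHull(k)[:,0]],np.float32)
    (x,y),rad=cv2.minEnclosingCircle(P); e=cv2.fitEllipse(P); print(name,np.round((x,y,rad),1),np.round(e[0],1),np.round(e[1],1)); return e[0]
roi=np.zeros(im.shape[:2],np.uint8); roi[190:345,250:405]=255
b=fit(cv2.inRange(hsv,(100,150,60),(125,255,255))&roi,180,'bat')
i=fit(cv2.inRange(hsv,(8,50,100),(28,200,255))&roi,188,'insert')
d=np.array(b)-i; print('d',d,np.hypot(*d),np.degrees(np.arctan2(d[1],d[0])))
for n,u,v,z in[('pot',199,229,185),('bot',196,323,205)]: print(n,px2w(c,u,v,z))
cv2.imwrite('pics/crop0.png',cv2.resize(im[180:350,240:420],None,fx=3.3,fy=3.3,interpolation=2))
```

```text
bat [567.1 108.2 131.6] [567.1 108.5] [262.1 262.2]
insert [593.6  64.6  50. ] [593.4  64.3] [98.9 99.9]
d [-26.26983643  44.21855164] 51.43330258305509 120.71415887693816
pot [640.92524892 349.0313941  185.        ]
bot [463.50584386 346.83008408 205.        ]
```

View pics/crop0.png

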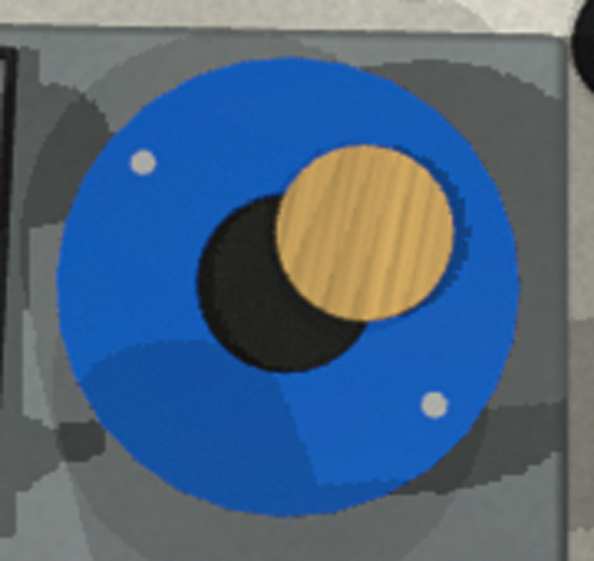

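The crop confirms the grained wood disc over the dark recess. Insert is at (593.5, 64.4) and recess at (567, 108.4), so the push is 51 mm at 120.7°. I'll travel high first.

Request:
arm_command(
  rows=[0.0323,-0.023,0,0,0.044,0.0323,-0.023,0,0,0.044,0.0323,-0.023,0,0,0.044,0.0323,-0.023,0,0,0.044,0.0323,-0.023,0,0,0.044],
)

```text
time: 0.6
ee_pos: [371.3, -448.1, 404.1]
eef_rot: [-3.141, 0.0, 0.408]
wrist_force: [0.3, 1.2, 0.6]
opening: 44.2
grip_force: 0.0
```

Request:
arm_command(
  rows=[0.0323,-0.023,0,0,0.044,0.0323,-0.023,0,0,0.044,0.0323,-0.023,0,0,0.044,0.0323,-0.023,0,0,0.044,0.0323,-0.023,0,0,0.044],
)

```text
time: 1.1
ee_pos: [473.8, -278.3, 404.3]
eef_rot: [-3.141, 0.0, 0.409]
wrist_force: [0.1, -0.2, 0.4]
opening: 43.9
grip_force: 0.0
```

Request:
arm_command(
  rows=[0.0323,-0.023,0,0,0.044,0.0323,-0.023,0,0,0.044,0.0323,-0.023,0,0,0.044,0.0323,-0.023,0,0,0.044,0.0323,-0.023,0,0,0.044],
)

```text
time: 1.6
ee_pos: [576.2, -108.6, 404.2]
eef_rot: [-3.141, 0.001, 0.409]
wrist_force: [0.5, -0.4, -0.2]
opening: 43.5
grip_force: 0.0
```

Request:
arm_command(
  rows=[0.0323,-0.023,0,-8,0.044,0.0323,-0.023,0,0,0.044,0,0,0,-8,0.044,0,0,0,-8,0.044,0,0,0,-8,0.044],
)

```text
time: 2.1
ee_pos: [611.8, -39.1, 403.9]
eef_rot: [-3.14, 0.001, 0.974]
wrist_force: [0.0, -0.4, 0.8]
opening: 44.0
grip_force: 0.0
```

Request:
arm_command(
  rows=[0,0,0,-8,0.044,0,0,0,-8,0.044,0,0,0,-8,0.044,0,0,0,-8,0.044,0,0,0,-8,0.044],
)

```text
time: 2.6
ee_pos: [611.7, -39.7, 404.0]
eef_rot: [-3.14, -0.0, 1.671]
wrist_force: [-0.5, -0.2, 0.6]
opening: 44.2
grip_force: 0.0
```

Request:
arm_command(
  rows=[0,0,0,-8.3,0.044,0,0,0,-8.3,0.044,0,0,0,-8.3,0.044,0.0308,0.0375,0,0,0.044,0,0,0,0,0.044],
)

```text
time: 3.1
ee_pos: [629.2, 8.9, 404.1]
eef_rot: [3.141, -0.002, 2.103]
wrist_force: [-0.5, -0.7, 0.4]
opening: 43.7
grip_force: 0.0
```

Request:
arm_command(
  rows=[0,0,0.03,0,0.044,0,0,0.012,0,0.044,0,0,0,0,0.044],
)

```text
time: 3.4
ee_pos: [627.7, 5.6, 359.1]
eef_rot: [-3.136, -0.004, 2.1]
wrist_force: [-1.0, -0.0, -0.6]
opening: 43.9
grip_force: 0.0
```

Run:
```python
from h import *
a=snap('scene','s1'); w=snap('wrist','w1')
A=cv2.resize(a['image'][120:300,200:440],(533,400)); W=w['image'][:, :]
cv2.imwrite('pics/v1.png',np.hstack([A[:, :],cv2.resize(W,(533,400))])[:, :] if 0 else cv2.resize(np.hstack([A,cv2.resize(W,(533,400))]),(800,300)))
print(get_state()['ee_pos'])
```

```text
[628.6131235    5.34468769 362.57019881]
```

View pics/v1.png

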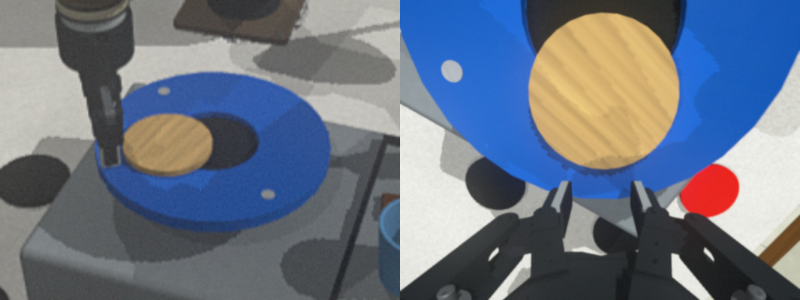

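Left (scene): the fingertips are just behind the disc's outer edge. Right (wrist): both fingers (about 560,195 and 640,195) sit behind the disc centred at about (604,92), with the recess beyond it. Next, lower gently to feel for the bat's face.

Request:
arm_command(
  rows=[0,0,0.004,0,0.044,0,0,0,0,0.044,0,0,0.002,0,0.044,0,0,0,0,0.044],
)

```text
time: 3.9
ee_pos: [628.7, 5.7, 356.9]
eef_rot: [3.141, 0.0, 2.1]
wrist_force: [0.6, 1.3, -0.0]
opening: 43.7
grip_force: 0.0
```

Request:
arm_command(
  rows=[0,0,0.002,0,0.044,0,0,0,0,0.044],
)

```text
time: 4.1
ee_pos: [628.6, 5.8, 354.5]
eef_rot: [-3.141, -0.0, 2.1]
wrist_force: [0.0, 0.5, 0.2]
opening: 43.9
grip_force: 0.0
```

Request:
arm_command(
  rows=[0,0,0.0015,0,0.044,0,0,0,0,0.044],
)

```text
time: 4.3
ee_pos: [628.6, 5.7, 353.0]
eef_rot: [-3.141, -0.0, 2.1]
wrist_force: [-0.2, 0.0, -0.6]
opening: 44.1
grip_force: 0.0
```

Request:
arm_command(
  rows=[0,0,0.001,0,0.044,0,0,0,0,0.044],
)

```text
time: 4.5
ee_pos: [628.6, 5.7, 352.0]
eef_rot: [-3.141, -0.0, 2.1]
wrist_force: [-0.0, -0.6, 0.9]
opening: 44.1
grip_force: 0.0
```

Request:
arm_command(
  rows=[0,0,0.001,0,0.044,0,0,0,0,0.044],
)

```text
time: 4.7
ee_pos: [628.7, 5.7, 351.5]
eef_rot: [3.141, 0.0, 2.1]
wrist_force: [0.3, -0.0, 1.6]
opening: 44.0
grip_force: 0.2
```

Request:
arm_command(
  rows=[0,0,0.001,0,0.044,0,0,0,0,0.044],
)

```text
time: 4.9
ee_pos: [628.8, 5.8, 351.4]
eef_rot: [3.141, 0.0, 2.1]
wrist_force: [-2.6, 0.4, 4.3]
opening: 44.4
grip_force: 2.6
```

Bat face felt at TCP z ≈ 351.5. Raise 3 mm and push slowly.

Request:
arm_command(
  rows=[0,0,-0.003,0,0.044,0.005,-0.0003,0,0,0.044,0.006,-0.0003,0,0,0.044,0.006,0,0,0,0.044,0.006,0,0,0,0.044],
)

```text
time: 5.4
ee_pos: [616.1, 25.9, 352.9]
eef_rot: [-3.141, -0.0, 2.1]
wrist_force: [0.0, -0.7, -0.4]
opening: 44.2
grip_force: 0.1
```

Request:
arm_command(
  rows=[0.005,-0.0002,0,0,0.044,0.005,0,0,0,0.044,0.005,0,0,0,0.044,0.004,0,0,0,0.044,0,0,0,0,0.044],
)

```text
time: 5.9
ee_pos: [606.5, 42.1, 353.3]
eef_rot: [3.142, -0.0, 2.101]
wrist_force: [-0.7, -0.9, 0.0]
opening: 44.0
grip_force: 0.0
```

```bash
cat >> h.py <<'E'
def look(f):
    c=snap('top',f+'t'); w=snap('wrist',f+'w'); im=c['image']; hsv=cv2.cvtColor(im,cv2.COLOR_BGR2HSV)
    A=cv2.resize(im[180:350,240:420],(424,400)); W=cv2.resize(w['image'],(533,400))
    cv2.imwrite(f'pics/{f}.png',cv2.resize(np.hstack([A,W]),(800,334))); print(get_state()['ee_pos'])
E
python3 - <<'E'
from h import *
look('v2')
E
```

```text
[606.75011536  41.68591546 353.26271733]
```

View pics/v2.png

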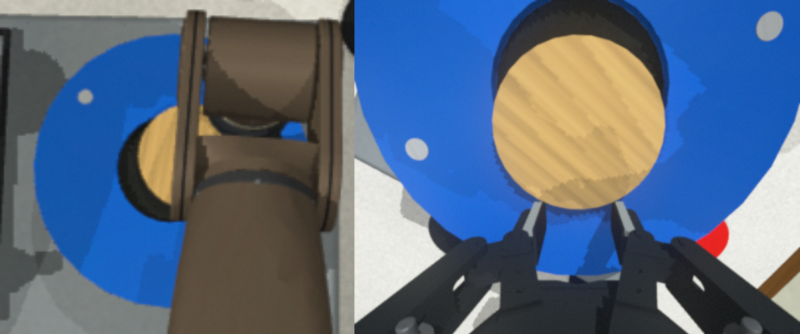

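The wrist view shows both fingertips against the trailing edge (535,205 and 620,205) and the disc centred on the recess line with about 21 mm to go.

Request:
arm_command(
  rows=[0.003,0,0,0,0.044,0.003,0,0,0,0.044,0.003,0,0,0,0.044,0.003,0,0,0,0.044,0.003,0,0,0,0.044],
)

```text
time: 6.5
ee_pos: [599.1, 54.8, 353.3]
eef_rot: [3.141, 0.0, 2.1]
wrist_force: [0.3, 0.2, -0.7]
opening: 43.7
grip_force: 0.3
```

Request:
arm_command(
  rows=[0.002,0,0,0,0.044,0.002,0,0,0,0.044,0.002,0,0,0,0.044,0.001,0,0,0,0.044,0,0,0,0,0.044],
)

```text
time: 7.0
ee_pos: [595.6, 60.7, 353.2]
eef_rot: [-3.141, -0.0, 2.1]
wrist_force: [-0.4, -0.3, -0.3]
opening: 44.2
grip_force: 0.0
```

Run:
```python
from h import *
look('v3')
```

```text
[595.66093208  60.57345022 353.21294608]
```

View pics/v3.png

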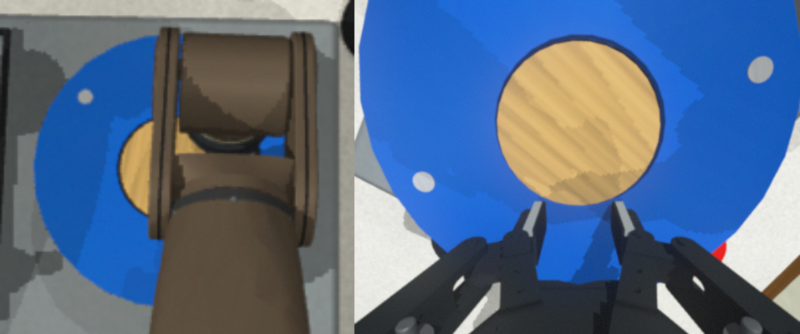

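Gap ring around the disc (580,122) now looks even, so it appears seated. Take the hand off and check, with the fingers closing.

Request:
arm_command(
  rows=[0,0,-0.02,0,0.044,0,0,-0.02,0,0.044,0.028,0,0,0,0,0.028,0,0,0,0,0,0,0,0,0],
)

```text
time: 7.6
ee_pos: [566.2, 110.8, 393.4]
eef_rot: [3.142, -0.001, 2.103]
wrist_force: [0.4, 0.5, 0.5]
opening: 1.1
grip_force: 0.0
```

Run:
```python
from h import *
c=snap('wrist','v4w'); d=snap('scene','v4s')
cv2.imwrite('pics/v4.png',np.hstack([cv2.resize(c['image'],(400,300)),cv2.resize(d['image'][140:290,230:430],(400,300))]))
print(get_state()['ee_pos'])
```

```text
[567.30675531 109.12648455 393.31141191]
```

View pics/v4.png

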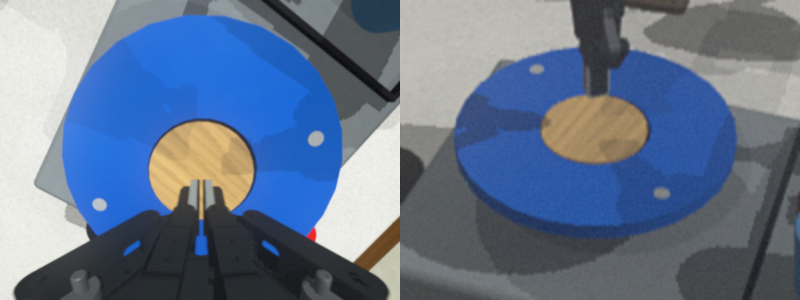

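Both views show the insert flush in the recess (left 202,168; right 595,128). The closed fingertips are above its centre, so now press.

Request:
arm_command(
  rows=[0,0,0.02,0,0,0,0,0.015,0,0,0,0,0.003,0,0,0,0,0.002,0,0,0,0,0,0,0],
)

```text
time: 8.2
ee_pos: [567.7, 108.6, 353.5]
eef_rot: [3.141, 0.0, 2.1]
wrist_force: [-0.4, -0.3, 0.4]
opening: 0.1
grip_force: 0.0
```

Request:
arm_command(
  rows=[0,0,0.001,0,0,0,0,0,0,0],
)

```text
time: 8.4
ee_pos: [567.7, 108.7, 353.5]
eef_rot: [3.141, 0.001, 2.1]
wrist_force: [-1.9, -0.9, 5.2]
opening: -0.0
grip_force: 2.5
```

Request:
arm_command(
  rows=[0,0,0.001,0,0,0,0,0,0,0],
)

```text
time: 8.6
ee_pos: [567.7, 108.7, 353.4]
eef_rot: [3.141, 0.001, 2.1]
wrist_force: [-4.0, -1.8, 8.0]
opening: 0.1
grip_force: 4.3
```

Request:
arm_command(
  rows=[0,0,0.001,0,0,0,0,0,0,0,0,0,0,0,0],
)

```text
time: 8.9
ee_pos: [567.7, 108.8, 353.4]
eef_rot: [3.141, 0.001, 2.1]
wrist_force: [-6.3, -0.9, 11.5]
opening: 0.0
grip_force: 5.9
```

Request:
arm_command(
  rows=[0,0,-0.01,0,0,0,0,-0.03,0,0,0,0,-0.04,0,0,-0.04,0,-0.02,0,0,-0.04,0,0,0,0],
)

```text
time: 9.4
ee_pos: [608.5, 40.1, 455.7]
eef_rot: [3.133, 0.006, 2.103]
wrist_force: [1.1, 0.3, -0.5]
opening: 0.1
grip_force: 0.0
```

Request:
arm_command(
  rows=[-0.04,0,0,0,0,-0.04,0,0,0,0,-0.04,0,0,0,0,-0.04,0,0,0,0,0,0,0,0,0],
)

```text
time: 9.9
ee_pos: [689.9, -102.6, 448.8]
eef_rot: [-3.141, 0.001, 2.095]
wrist_force: [-0.9, 0.4, -0.5]
opening: 0.0
grip_force: 0.0
```

Run:
```python
from h import *
c=snap('top','v5'); im=c['image']; hsv=cv2.cvtColor(im,cv2.COLOR_BGR2HSV)
roi=np.zeros(im.shape[:2],np.uint8); roi[190:345,250:405]=255
m=cv2.morphologyEx(cv2.inRange(hsv,(8,50,100),(28,200,255))&roi,cv2.MORPH_OPEN,np.ones((3,3)))
k=max(cv2.findContours(m,0,1)[0],key=cv2.contourArea)
P=np.array([px2w(c,u,v,180)[:2] for u,v in cv2.convexHull(k)[:,0]],np.float32); print(cv2.fitEllipse(P),get_state()['ee_pos'])
cv2.imwrite('pics/v5c.png',cv2.resize(im[150:370,140:440],(750,550)))
```

```text
((566.9064331054688, 107.6070785522461), (99.56288146972656, 100.0373764038086), 121.26396942138672) [ 689.22616763 -100.52418083  448.89513305]
```

View pics/v5c.png

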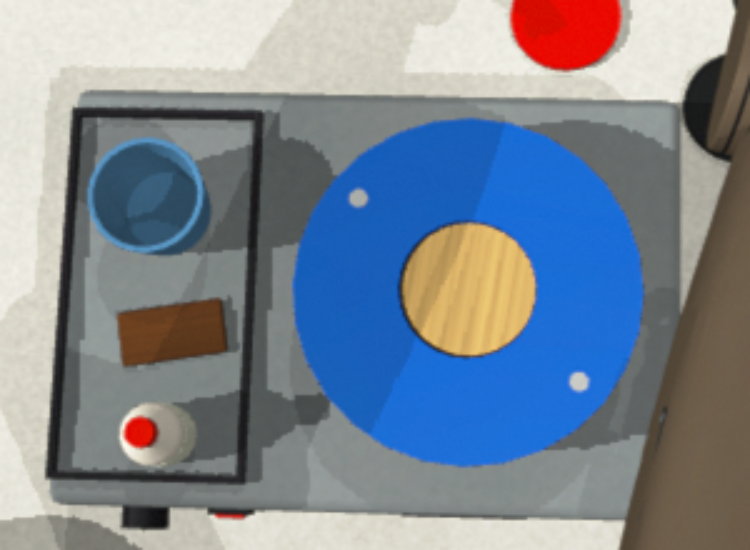

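The insert (468,289) is seated about 1 mm from the recess centre. The pot, rib and bottle are undisturbed and the arm is clear, so I'm handing in.

```bash
python3 -c "
from bench import r
print(r.close_job())"
```

```text
the job is handed in; nothing more can be done
None
```

The insert was nudged into the recess, pressed home with about 11 N and lies flush about 1 mm off centre; the pot, bottle and rib were not touched, the arm is clear, and the job was handed in about 10 s into the 43 s limit (no verdict was returned).

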